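# Lay the chip tube in the sloped channel

### The arm

A 7-joint arm with a two-finger parallel gripper is mounted at the origin on the work surface. World frame = base frame: x ahead of the robot, y to its left, z up, the work surface at z = 0. Lengths are in m, angles in rad, forces in N, time in s.
With the tool pointing down it reaches from about 0.425 to 0.925 m from the base axis. Payload 6.8 kg.
Tool frame: the origin (TCP) lies midway between the tips of the shut fingers; the grasp point (between the pads) lies r.grip_point_offset behind it (r.grip_point_offset is the distance from the TCP to the grasp point, in m); z points along the fingers, y is the direction in which the jaws open and shut (so a half turn about z gives the same grasp; the last joint's range is limited). The gripper opens to 85 mm and grips with 20 to 120 N. Pads are 22 mm wide; open, the fingers measure 114 mm over their backs; the gripper's body (76 mm by 85 mm) begins 54 mm behind the grasp point. The pads swing forward as they close: fully open they stand 13 mm farther back than shut.
Start: joints at [-1.456, 0.477, 0.022, 1.555, -0.011, 1.109, -0.083], TCP at [0.149, 0.658, 0.231] pointing down, gripper open.
Joint ranges: [-2.96, 2.96], [-0.34, 2.1], [-1.41, 1.46], [0.24, 2.44], [-1.37, 4.51], [0.17, 1.92], [-2.96, 2.96]. Speed limits (rad/s): [2.39, 2.39, 3.14, 3.14, 3.14, 3.14, 3.14].

### API

Orientations are given as a rotation vector (axis times angle).
In Python, from bench import r gives the robot as it stands. The module is installed in compiled form; this text tells all that it offers.
- The arm moves only by the tool play_rows, never from a script. Its argument "deltas" is a list of rows, each a list of 3 entries, a list of its own where there are three numbers: the finger opening in mm, from 0 to 85.4, then the shift along the tool's x, y, z in mm, then the turn, a rotation vector about the tool's x, y, z in rad. A call has 1 to 8 rows; each row is the pose to reach, as a shift and turn from the pose measured when the call began, along the tool's axes at that moment; what a row does not reach only later rows make up. A row lasts 1/8 s, in which the tool goes at most 62.5 mm and 10.7 degrees, less where a joint would pass 70% of its speed; a pose out of reach is approached as far as the arm can. A call with a gripper value outside its range is refused whole. The fingers move at their own pace and stop on an object; "squeeze" is the grip in N (left out, the last holds). Time passes only in rows, so rows that repeat a pose let the fingers close. It gives the time, the measured TCP pose, the force and the opening at its end, in the units of the state.
- r.get_obs(): the state, without advancing time (a new reading comes with each control period).
- r.grab_frame(name): name is "side" or "top" or "wrist"; returns (picture, depth): 420x560x3 uint8, red, green, blue; 420x560 float32, m along the optical axis (not along the pixel's ray), 0 where there is no reading.
- r.camera_model(name): a dict with "mtx" (3x3 intrinsics, pixels), "D" ([k1, k2, p1, p2, k3] as OpenCV has them; the pictures are not rectified), "rvec" (rotation vector, rad) and "tvec" (3), from world to camera coordinates, as OpenCV has them; the wrist camera has in their place "T_tool_cam" (4x4, takes a point from camera to tool coordinates, whose origin is the TCP and whose axes are the flange's). Camera axes: x right, y down, z forward; pixel columns grow to the right and rows downward; lengths in m; the calibration is good to about 2 mm. A picture is of the moment at which its call begins: read the wrist's pose just before it. camera_model takes no time and is no camera call.
- r.hand_in(): hands the job in, once; it reports no verdict.
The state is a dict: "clock": time; "joints": joint angles; "qvel": joint speeds; "tau": joint torques, N m; "tcp_pos": TCP position; "orientation": TCP orientation; "contact_force": force on the tool from outside, world axes, zero at the start; "moment": the same for the moment, N m; "grip_width": finger opening in m.
Only numpy, scipy, OpenCV 4.12 (cv2) and the standard library are available. Lean on these libraries where they do the work, as an engineer would, in place of code of your own. Each camera call takes 0.05 s, during which the arm holds its last target. There are 200 camera calls.

### The job

Pick up the tall chip tube that stands on the table and lay it lengthwise in the sloped channel below the steel chute, domed cap uphill, so that it lies flat in the groove with its foot resting against the stop plate at the lower end. Set it down gently, do not push the stop plate along from where it is set, leave the other things on the table where they stand, and let go.

Things in the scene. Friction and masses are not known exactly. Their poses are not given: they have to be found in the camera images.
- tube: the tall chip tube: smoked acrylic cylinder full of chips, 50 mm in diameter and 150 mm long in all, about 0.3 to 0.6 kg, with a dark foot and a steel cap whose last 10 mm is a narrower dome. Stands upright at the start. Origin at the centre of its foot, z along its axis towards the cap
- tube_foot (a point): centre of the tall tube's foot (same point and axes as tube)
- tube_center (a point): middle of the tall tube, on its axis 75 mm from the foot (axes of tube)
- stand: sorting stand, fixed: dark steel base 400 x 100 x 12 mm (x from -145 to +255 mm), two posts, the sloped channel with its stop plate, and at the high end a steel chute 90 mm wide, from x = +140 mm on, up to 0.31 m high. Origin on the table below the middle of the channel; x horizontal, uphill towards the chute, z up
- channel: clear acrylic V groove fixed on the stand, 290 mm long, only 33 mm wide (a gripper can straddle it), sloping 30 degrees. Origin at mid-length on the bottom line of the V, 120 mm above the table; x uphill along the groove, y across, z square to the slope, upward. Flanks rise at 30 degrees to each side; a laid tube has its axis 28.9 mm above the bottom line
- stop_zone (a point): fixed point on the channel, channel (x, z) = (-85, 28.9) mm, axes of channel: middle of the zone of the stop plate (stop_c0, its centre 4 mm behind its face). The plate (46 mm wide, 8 mm thick, 50 mm above the bottom line) has its uphill face anywhere within 25 mm uphill or downhill of this point; not reported: look or feel for it. Its clamp gives way at about 14 N
- short_tube: bystander: a short chip tube, 50 mm in diameter, 90 mm tall, standing upright. Origin at the centre of its foot
- dolly: bystander: turned brass roulette dolly, foot 60 mm in diameter, 86 mm tall. Origin at the centre of its foot
- chips: bystander: stack of five clay chips, 44 mm in diameter, 17 mm tall. Origin under its centre
- lammer: bystander: chrome lammer button, a disc 60 mm in diameter, 8 mm thick. Origin under its centre
- ball_dish: bystander: black dish 80 mm in diameter, 27 mm tall with a white roulette ball fixed in it. Origin under its centre
- plaques: bystander: pile of three plaques, 85 x 55 mm, 18 mm tall. Origin under its centre
- rack: bystander: open chip rack 110 x 220 mm, with chips up to 46 mm high. Origin under its centre

How it is judged:
By the outcome, as a careful person would: the job done as asked, in the order asked, and still so for the second after the job is handed in, with the robot touching nothing.
It also fails if it takes over 48 s, if anything falls off the work surface, if the arm or the gripper's body presses on something with over 40 N, if the wrist force passes 120 N, or if a joint passes its speed limit or range.

## Working session

There is one attempt and no reset: what is moved stays moved. The work goes in short steps, Python scripts to look and compute and a tool call to move; the robot and the scene stay as the last step left them, time stands still between calls to the robot, and variables do not carry over. Pictures are saved under pics/ and viewed, about 8 in all and at most 12, crops included, and the job is handed in when it is done.

Besides the shell and the picture viewer there is one more tool, called after "Request:" by a JSON object that holds its "fn" and its "kwargs", one argument or row to a line. play_rows: Moves the arm, as the interface text tells. Its arguments: {"type":"object","properties":{"deltas":{"type":"array"},"squeeze":{"type":"number"}},"required":["deltas"]}

```bash
mkdir -p pics; cat > h.py <<'E'
import numpy as np, cv2
from bench import r
from scipy.spatial.transform import Rotation as R
def cam(n,obs=None):
    m=r.camera_model(n)
    if n=="wrist":
        o=obs; T=np.eye(4);T[:3,:3]=R.from_rotvec(o["orientation"]).as_matrix();T[:3,3]=o["tcp_pos"]
        C=T@np.array(m["T_tool_cam"])
    else:
        W=np.eye(4);W[:3,:3]=cv2.Rodrigues(np.array(m["rvec"],float))[0];W[:3,3]=np.ravel(m["tvec"]);C=np.linalg.inv(W)
    return np.array(m["mtx"],float),np.array(m["D"],float),C
def grab(n):
    o=r.get_obs(); im,d=r.grab_frame(n); return im,d,cam(n,o)
def pts(d,c,px):  # px Nx2 (col,row) -> world by depth
    K,D,C=c; px=np.asarray(px,float).reshape(-1,1,2); u=cv2.undistortPoints(px,K,D)[:,0]
    z=d[px[:,0,1].astype(int),px[:,0,0].astype(int)]
    return (np.c_[u*z[:,None],z]@C[:3,:3].T)+C[:3,3]
def plane(c,px,h):
    K,D,C=c; u=cv2.undistortPoints(np.asarray(px,float).reshape(-1,1,2),K,D)[:,0]
    v=np.c_[u,np.ones(len(u))]@C[:3,:3].T; return C[:3,3]+v*((h-C[2,3])/v[:,2])[:,None]
def proj(c,P):
    K,D,C=c; W=np.linalg.inv(C); return cv2.projectPoints(np.asarray(P,float).reshape(-1,1,3),cv2.Rodrigues(W[:3,:3])[0],W[:3,3],K,D)[0][:,0]
E
python3 - <<'E'
from h import *
print(r.get_obs(), r.grip_point_offset)
for n in("side","top","wrist"):
    im,d,c=grab(n); cv2.imwrite(f"pics/{n}0.png",im[:,:,::-1]); np.savez(f"{n}0.npz",im=im,d=d,K=c[0],D=c[1],C=c[2]); print(n,c[2].round(3).tolist(),c[0][0,0])
E
```

```text
{'clock': 0.0, 'joints': array([-1.45612317,  0.47779907,  0.02235284,  1.55642339, -0.01149241,
        1.10930599, -0.08310349]), 'qvel': array([-0.00152503, -0.00065878, -0.00063546,  0.00059425,  0.00072014,
       -0.00078139,  0.00223108]), 'tau': array([ 6.00221265e-04, -5.96427405e+01,  1.60812322e+00, -2.81198144e+01,
        1.24548524e-02,  9.06746602e-03, -5.34267713e-06]), 'tcp_pos': array([0.1490267 , 0.65774951, 0.23033851]), 'orientation': array([-3.49186088e-01, -3.12207057e+00,  2.83773954e-03]), 'contact_force': array([ 0.17239833, -0.21519903, -0.13708934]), 'moment': array([ 0.03582867,  0.01401839, -0.06150578]), 'grip_width': 0.08496764245629684} 0.0187
side [[0.969, -0.185, 0.165, 0.411], [-0.248, -0.753, 0.609, -0.554], [0.011, -0.631, -0.776, 0.791], [0.0, 0.0, 0.0, 1.0]] 401.0449511282043
top [[0.023, -0.992, 0.122, 0.407], [-1.0, -0.025, -0.014, 0.001], [0.016, -0.122, -0.992, 1.267], [0.0, 0.0, 0.0, 1.0]] 511.3319843664485
wrist [[0.221, 0.942, 0.254, 0.086], [0.975, -0.213, -0.059, 0.672], [-0.001, 0.26, -0.965, 0.373], [0.0, 0.0, 0.0, 1.0]] 358.7888563218391
```

View pics/side0.png

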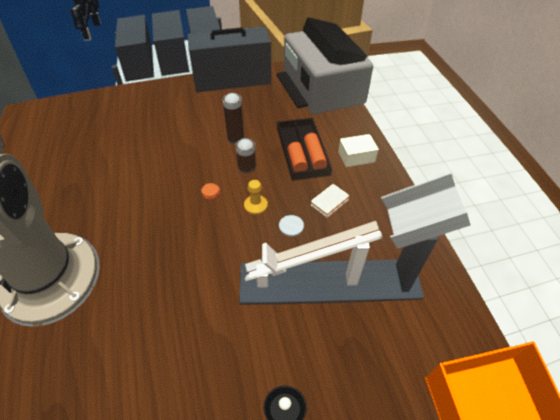

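View pics/top0.png

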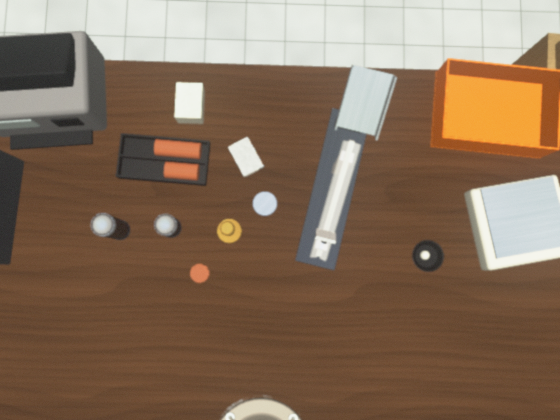

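Side view: tall tube near (233,115), short tube (246,155), stand base (240–422, 260–300), stop plate near (268,258). Top view: tall cap (102,225), short cap (166,225), stand base low corners (297,261)/(334,268), stop plate near (327,238).

```bash
python3 - <<'E'
from h import *
for n in("top","side"):
    z=np.load(n+"0.npz"); im,d=z["im"],z["d"]; c=(z["K"],z["D"],z["C"])
    g=np.stack(np.meshgrid(np.arange(560),np.arange(420)),-1).reshape(-1,2)
    P=pts(d,c,g); ok=(d.ravel()>0)
    # tube region
    for nm,lo,hi,px in(("tall",.12,.16,(102,225) if n=="top" else (233,105)),("short",.07,.1,(166,225) if n=="top" else (246,150))):
        m=ok&(np.hypot(*(g-px).T)<25)&(P[:,2]>lo)&(P[:,2]<hi)
        Q=P[m]; print(n,nm,m.sum(), Q.min(0).round(3) if len(Q) else 0,Q.max(0).round(3) if len(Q) else 0,Q.mean(0).round(3) if len(Q) else 0)
    if n=="top":
        # base colour
        hsv=cv2.cvtColor(im,cv2.COLOR_RGB2HSV)
        print("base px",im[245,310],im[200,318],"wood",im[300,310],im[200,290])
        m=ok&(P[:,2]>.006)&(P[:,2]<.02)&(np.abs(im.reshape(-1,3).astype(int)-im[245,310]).max(1)<22)&(g[:,0]>280)&(g[:,0]<400)&(g[:,1]<280)
        mk=cv2.morphologyEx(m.reshape(420,560).astype(np.uint8),cv2.MORPH_OPEN,np.ones((2,2)))
        print(mk.sum()); yy,xx=np.nonzero(mk)
        B=plane(c,np.c_[xx,yy],.012)[:,:2]; rect=cv2.minAreaRect((B*1000).astype(np.float32)); print(rect, cv2.boxPoints(rect))
        # cap circle
        for px,h in(((102,225),.14),((166,225),.08)):
            x0,y0=px; sub=im[y0-25:y0+25,x0-25:x0+25].max(2).astype(int)
            mm=((sub>110)).astype(np.uint8); cs,_=cv2.findContours(mm,0,1); k=max(cs,key=cv2.contourArea); (cx,cy),rr=cv2.minEnclosingCircle(k)
            print(cx+x0-25,cy+y0-25,rr, plane(c,[[cx+x0-25,cy+y0-25]],h))
    ch=ok&(P[:,2]>.05)&(P[:,2]<.33)&(P[:,0]>.3)&(P[:,1]<.02)&(P[:,1]>-.4)
    np.save(n+"_ch.npy",np.c_[P[ch],im.reshape(-1,3)[ch]]); print(ch.sum(),P[ch].min(0),P[ch].max(0))
E
```

```text
top tall 459 [0.485 0.338 0.12 ] [0.534 0.388 0.153] [0.509 0.36  0.142]
top short 376 [0.494 0.213 0.071] [0.542 0.263 0.093] [0.518 0.237 0.084]
base px [ 98 101 109] [ 98 101 107] wood [116  83  57] [109  79  57]
2919
((623.9231567382812, -164.54403686523438), (97.55532836914062, 396.10675048828125), 77.19801330566406) [[ 419.9848  -168.22404]
 [ 806.24493 -255.9943 ]
 [ 827.8615  -160.86403]
 [ 441.60138  -73.09378]]
101.5 227.5 32.59611129760742 [[0.50136552 0.36356794 0.14      ]]
164.89707374572754 215.38585376739502 25.67429542541504 [[0.53820219 0.23807291 0.08      ]]
5121 [ 0.44414055 -0.25231473  0.05019269] [ 0.83917446 -0.10325261  0.30264953]
side tall 267 [0.483 0.332 0.12 ] [0.534 0.382 0.152] [0.508 0.348 0.139]
side short 223 [0.494 0.207 0.07 ] [0.542 0.26  0.094] [0.517 0.226 0.083]
8112 [ 0.44526009 -0.25458405  0.05001974] [ 0.835701   -0.10752749  0.30324566]
```

```bash
python3 - <<'E'
from h import *
for n in("side","top"):
    z=np.load(n+"0.npz"); im,d=z["im"],z["d"]; c=(z["K"],z["D"],z["C"])
    g=np.stack(np.meshgrid(np.arange(560),np.arange(420)),-1).reshape(-1,2)
    P=pts(d,c,g)[d.ravel()>0]; m=(P[:,2]>.03)&(P[:,0]>.05)&(P[:,0]<.75)&(P[:,1]>.3)&(P[:,1]<1.1); Q=P[m]
    cells,cn=np.unique(np.floor(Q[:,:2]*10).astype(int),axis=0,return_counts=True)
    for k,v in zip(cells,cn):
        if v>8:
            s=(np.floor(Q[:,:2]*10).astype(int)==k).all(1); print(n,k/10,v,Q[s,2].min().round(2),Q[s,2].max().round(2))
# stop plate estimate & channel check, in stand frame
A=np.vstack([np.load("top_ch.npy"),np.load("side_ch.npy")]); y=np.radians(-12.8)
o=np.array([.571,-.1526]); e=np.array([np.cos(y),np.sin(y)]); f=np.array([-e[1],e[0]])
for nm in("top_ch.npy","side_ch.npy"):
    A=np.load(nm); s=(A[:,:2]-o)@e; t=(A[:,:2]-o)@f; h=A[:,2]
    cx=s*.8660254+(h-.12)*.5; cz=-s*.5+(h-.12)*.8660254
    k=(abs(t)<.035)&(s<.13)
    for a in np.arange(-.16,.15,.01):
        q=k&(cx>=a)&(cx<a+.01)
        if q.sum(): print(nm,round(a,3),q.sum(),"cz",np.percentile(cz[q],[5,50,98]).round(3),"t",np.percentile(t[q],[3,50,97]).round(3))
    q=(s>.132)&(h>.2); print("chute t",t[q].min(),t[q].max(),s[q].min(),s[q].max(),h[q].min())
E
```

```text
side [0.1 0.5] 232 0.26 0.35
side [0.1 0.6] 474 0.24 0.36
side [0.1 0.7] 70 0.25 0.32
side [0.4 0.3] 256 0.03 0.15
side [0.4 0.6] 1275 0.03 0.19
side [0.4 0.7] 85 0.16 0.16
side [0.5 0.3] 461 0.03 0.15
side [0.5 0.6] 1640 0.03 0.19
side [0.6 0.6] 1153 0.03 0.18
side [0.6 0.7] 51 0.16 0.16
side [0.7 0.4] 160 0.03 0.14
side [0.7 0.5] 425 0.03 0.15
side [0.7 0.6] 248 0.03 0.15
top [0.4 0.3] 244 0.03 0.15
top [0.4 0.6] 250 0.03 0.07
top [0.5 0.3] 450 0.03 0.15
top [0.5 0.6] 534 0.03 0.1
top [0.6 0.3] 14 0.03 0.03
top [0.6 0.6] 572 0.03 0.12
top [0.7 0.3] 13 0.03 0.03
top [0.7 0.4] 181 0.03 0.14
top [0.7 0.5] 791 0.03 0.15
top [0.7 0.6] 209 0.03 0.15
top_ch.npy -0.15 12 cz [0.004 0.006 0.009] t [-0.015 -0.006  0.022]
top_ch.npy -0.14 51 cz [0.    0.005 0.01 ] t [-0.015 -0.     0.022]
top_ch.npy -0.13 57 cz [-0.004  0.004  0.01 ] t [-0.015  0.002  0.023]
top_ch.npy -0.12 69 cz [-0.005  0.003  0.008] t [-0.015  0.003  0.022]
top_ch.npy -0.11 57 cz [-0.003  0.004  0.009] t [-0.015  0.004  0.023]
top_ch.npy -0.1 22 cz [-0.     0.006  0.01 ] t [-0.015  0.012  0.023]
top_ch.npy -0.09 14 cz [0.0
[... 3320 characters left out ...]
019 -0.008  0.016]
side_ch.npy 0.07 168 cz [-0.093 -0.008  0.009] t [-0.019 -0.009  0.016]
side_ch.npy 0.08 167 cz [-0.075 -0.008  0.01 ] t [-0.019 -0.012  0.016]
side_ch.npy 0.09 165 cz [-0.059 -0.006  0.009] t [-0.019 -0.012  0.016]
side_ch.npy 0.1 156 cz [-0.042 -0.004  0.009] t [-0.019 -0.01   0.016]
side_ch.npy 0.11 127 cz [-0.025  0.003  0.009] t [-0.019 -0.005  0.017]
side_ch.npy 0.12 90 cz [-0.008  0.005  0.009] t [-0.019  0.005  0.017]
side_ch.npy 0.13 94 cz [-0.008  0.005  0.009] t [-0.019  0.005  0.017]
side_ch.npy 0.14 83 cz [-0.007  0.005  0.01 ] t [-0.019  0.006  0.018]
chute t -0.04654239085846538 0.047128838496425955 0.13294900865885972 0.26433764052673814 0.20053000415627664
```

Request:
{"fn": "play_rows", "kwargs": {
  "deltas": [
    [85,[-40,-30,-30],[0,-0.1,0]],
    [85,[-80,-60,-40],[0,-0.25,0]],
    [85,[-120,-90,-40],[0,-0.4,0]],
    [85,[-150,-120,-30],[0,-0.5,0]]
  ]
}}

```text
clock: 0.65
tcp_pos: [0.2693, 0.5072, 0.2613]
orientation: [0.292, 2.624, -0.075]
contact_force: [-0.1, 0.1, -1.1]
grip_width: 0.0849
```

```bash
cat >> h.py <<'E'
YAW=np.radians(-12.8); EX=np.array([np.cos(YAW),np.sin(YAW),0]); EY=np.array([-EX[1],EX[0],0])
def rot(pitch,yaw=YAW):
    """tool z is `pitch` deg above straight down, heading yaw; tool x is on the back side"""
    p=np.radians(pitch); e=np.array([np.cos(yaw),np.sin(yaw),0]); k=np.array([0,0,1.])
    z=e*np.sin(p)-k*np.cos(p); x=-e*np.cos(p)-k*np.sin(p)
    return np.c_[x,np.cross(z,x),z]
def delta(p,M):
    o=r.get_obs(); A=R.from_rotvec(o["orientation"]).as_matrix()
    return (A.T@(np.asarray(p)-o["tcp_pos"])*1000).round(1), R.from_matrix(A.T@M).as_rotvec().round(3)
E
python3 - <<'E'
from h import *
print(r.get_obs()["joints"].round(3))
M=rot(60); g=M[:,2]; G=np.array([.509,.360,.09])+.0187*g
for b in(.15,.13,0): print(G-b*g,delta(G-b*g,M))
print(delta(r.get_obs()["tcp_pos"],M))
for nm in("top_ch.npy","side_ch.npy"):
    A=np.load(nm); o=np.array([.571,-.1526]); s=(A[:,:2]-o)@EX[:2]; t=(A[:,:2]-o)@EY[:2]; h=A[:,2]
    cx=s*.8660254+(h-.12)*.5; cz=-s*.5+(h-.12)*.8660254
    q=(abs(t)<.022)&(cz>.014)&(cz<.047)&(cx<0)&(cx>-.12); print(q.sum(),np.histogram(cx[q],np.arange(-.09,-.05,.002)))
    q=(abs(t)<.03)&(abs(cz)<.012)&(s<.14); print("ends",cx[q].min(),cx[q].max())
E
```

```text
[-1.619  0.289  0.177  1.87   0.511  1.097 -0.361]
[0.39811661 0.38519209 0.15565   ] (array([-82.6, -90.8, 166.1]), array([ 0.002, -0.544,  0.001]))
[0.41500669 0.38135476 0.14565   ] (array([-93. , -90.8, 183.2]), array([ 0.002, -0.544,  0.001]))
[0.52479223 0.35641209 0.08065   ] (array([-160.2,  -91. ,  294.4]), array([ 0.002, -0.544,  0.001]))
(array([0., 0., 0.]), array([ 0.002, -0.544,  0.001]))
148 (array([ 1,  3,  7,  2,  1,  0,  2,  8,  7,  6, 48, 59,  4,  0,  0,  0,  0,
        0,  0]), array([-0.09 , -0.088, -0.086, -0.084, -0.082, -0.08 , -0.078, -0.076,
       -0.074, -0.072, -0.07 , -0.068, -0.066, -0.064, -0.062, -0.06 ,
       -0.058, -0.056, -0.054, -0.052]))
ends -0.14323094787721685 0.1477607477745316
176 (array([  0,   2,   4,   0,   0,   0,   0,   0,   3,   2,  28, 136,   1,
         0,   0,   0,   0,   0,   0]), array([-0.09 , -0.088, -0.086, -0.084, -0.082, -0.08 , -0.078, -0.076,
       -0.074, -0.072, -0.07 , -0.068, -0.066, -0.064, -0.062, -0.06 ,
       -0.058, -0.056, -0.054, -0.052]))
ends -0.14405440584522453 0.14856254852174772
```

Request:
{"fn": "play_rows", "kwargs": {
  "deltas": [
    [85,[-10,-15,15],[0,-0.15,0]],
    [85,[-25,-35,40],[0,-0.3,0]],
    [85,[-40,-55,75],[0,-0.44,0]],
    [85,[-60,-75,115],[0,-0.544,0]],
    [85,[-75,-88,150],[0,-0.544,0]],
    [85,[-83,-91,166],[0.002,-0.544,0]],
    [85,[-83,-91,166],[0.002,-0.544,0]]
  ]
}}

```text
clock: 1.52
tcp_pos: [0.399, 0.3847, 0.156]
orientation: [0.234, 2.084, -0.137]
contact_force: [0.8, 1.0, 0.7]
grip_width: 0.0848
```

```bash
python3 - <<'E'
from h import *
o=r.get_obs();print(o["joints"].round(3),o["tcp_pos"].round(4))
im,d,c=grab("wrist"); cv2.imwrite("pics/w1.png",im[:,:,::-1])
g=np.stack(np.meshgrid(np.arange(560),np.arange(420)),-1).reshape(-1,2)
P=pts(d,c,g);ok=(d.ravel()>0)&(np.hypot(P[:,0]-.509,P[:,1]-.36)<.05)&(P[:,2]>.015)&(P[:,2]<.16)
Q=P[ok];print(len(Q))
s=Q@EX;t=Q@EY;print("along near",np.percentile(s,[1,50,99]),"across",np.percentile(t,[1,50,99]),"z",Q[:,2].min(),Q[:,2].max(),"expect",np.array([.509,.36,0])@EX,np.array([.509,.36,0])@EY)
for h in(.05,.08,.11,.13):
    k=abs(Q[:,2]-h)<.006; print(h,k.sum(),(np.percentile(t[k],[2,98]).mean(),s[k].min()) if k.sum()>5 else 0)
M=rot(60);G=np.array([.509,.360,.09])+.0187*M[:,2];print(delta(G,M))
E
```

```text
[-1.71   0.562  0.335  2.225  1.195  0.962 -1.084] [0.399  0.3847 0.156 ]
10873
along near [0.39187847 0.39615024 0.41471684] across [0.44129951 0.46530165 0.48906192] z 0.015001136740649457 0.14960179023896292 expect 0.4165935621985235 0.4638219528383116
0.05 892 (np.float64(0.46517372603956686), np.float64(0.3912671467240559))
0.08 980 (np.float64(0.4652063574858909), np.float64(0.39127365289279126))
0.11 1045 (np.float64(0.46540910227417764), np.float64(0.3910298459627803))
0.13 1139 (np.float64(0.46470792540260075), np.float64(0.3905554453670091))
(array([  0.7,  -0.8, 150.3]), array([ 0., -0., -0.]))
```

Request:
{"fn": "play_rows", "kwargs": {
  "deltas": [
    [85,[0.5,0.5,30],[0,0,0]],
    [85,[0.5,0.5,65],[0,0,0]],
    [85,[0.5,0.5,100],[0,0,0]],
    [85,[0.5,0.5,130],[0,0,0]],
    [85,[0.5,0.5,150],[0,0,0]],
    [85,[0.5,0.5,150],[0,0,0]],
    [85,[0.5,0.5,150],[0,0,0]]
  ]
}}

```text
clock: 2.45
tcp_pos: [0.5241, 0.3595, 0.0814]
orientation: [0.233, 2.085, -0.131]
contact_force: [-0.0, -0.3, -0.3]
grip_width: 0.0851
```

Request:
{"fn": "play_rows", "kwargs": {
  "deltas": [
    [45,[0,0,0],[0,0,0]],
    [45,[0,0,0],[0,0,0]],
    [45,[0,0,0],[0,0,0]],
    [45,[0,0,0],[0,0,0]],
    [45,[0,0,0],[0,0,0]],
    [45,[0,0,0],[0,0,0]]
  ],
  "squeeze": 60
}}

```text
clock: 3.2
tcp_pos: [0.524, 0.36, 0.082]
orientation: [0.233, 2.084, -0.13]
contact_force: [-4.2, -0.1, 6.9]
grip_width: 0.0483
```

Request:
{"fn": "play_rows", "kwargs": {
  "deltas": [
    [45,[-9,0,-5],[0,0,0]],
    [45,[-26,0,-15],[0,0,0]],
    [45,[-43,0,-25],[0,0,0]],
    [45,[-69,0,-40],[0,0,0]],
    [45,[-95,0,-55],[0,0,0]],
    [45,[-112,0,-65],[0,0,0]],
    [45,[-112,0,-65],[0,0,0]]
  ],
  "squeeze": 80
}}

```text
clock: 4.08
tcp_pos: [0.5235, 0.3596, 0.2122]
orientation: [0.235, 2.085, -0.128]
contact_force: [-0.1, -0.4, -4.8]
grip_width: 0.0478
```

```bash
python3 - <<'E'
from h import *
o=r.get_obs();print(o["joints"].round(3),o["tcp_pos"].round(4),o["contact_force"],o["moment"])
im,d,c=grab("wrist"); cv2.imwrite("pics/w2.png",im[:,:,::-1])
im,d,c=grab("side"); cv2.imwrite("pics/s2.png",im[0:260,120:420,::-1])
# target: TCP above groove, tool vertical
E
```

```text
[-1.547  0.488  0.472  2.162  1.333  0.829 -0.908] [0.5235 0.3596 0.2122] [-0.12346069 -0.40516724 -4.81192274] [0.46549651 1.76929527 0.06129719]
```

View pics/w2.png

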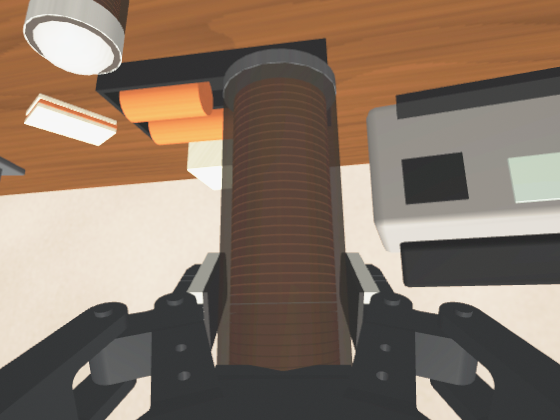

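The tube is held cleanly between the pads, its foot at the top of the picture near (280,75), nothing touching. Next: carry over the channel while turning.

```bash
cat >> h.py <<'E'
O=np.array([.571,-.1526,0])+.0013*EY
def grasp_tcp(cx,cz,pitch=0):
    s=cx*.8660254-cz*.5; h=.12+cx*.5+cz*.8660254
    return O+s*EX+np.array([0,0,h])+.0187*rot(pitch)[:,2]
E
python3 - <<'E'
from h import *
H=grasp_tcp(.035,.0289+.07); print(H)
a=r.get_obs()["tcp_pos"]
for f,z,p in((.5,.27,30),(1,.26,0)):
    q=a+(H-a)*f;q[2]=z; print(q,delta(q,rot(p)))
E
```

```text
[ 0.55262452 -0.14709206  0.20444991]
[0.53783486 0.10614565 0.27      ] (array([ -87. , -243.7,   30.4]), array([ 0.004,  0.522, -0.   ]))
[ 0.55262452 -0.14709206  0.26      ] (array([-114. , -487.6,   95.5]), array([4.000e-03, 1.046e+00, 1.000e-03]))
```

Request:
{"fn": "play_rows", "kwargs": {
  "deltas": [
    [45,[-25,-10,-10],[0,0,0]],
    [45,[-50,-35,-15],[0,0.05,0]],
    [45,[-65,-75,-10],[0,0.12,0]],
    [45,[-75,-115,0],[0,0.2,0]],
    [45,[-80,-155,10],[0,0.3,0]],
    [45,[-85,-195,20],[0,0.4,0]],
    [45,[-87,-230,28],[0,0.5,0]],
    [45,[-88,-260,35],[0,0.55,0]]
  ]
}}

```text
clock: 5.18
tcp_pos: [0.5379, 0.0866, 0.2674]
orientation: [0.296, 2.635, -0.073]
contact_force: [-0.3, 0.0, -5.4]
grip_width: 0.0479
```

```bash
python3 - <<'E'
from h import *
o=r.get_obs();print(o["joints"].round(3),o["tcp_pos"],o["contact_force"])
H=grasp_tcp(.035,.0289+.07);H[2]=.26
print(delta(H,rot(0)))
E
```

```text
[-1.163 -0.01   0.722  2.195  0.534  0.624  0.521] [0.53786463 0.08656014 0.26741722] [-0.33412664  0.03651564 -5.39052189]
(array([ -54.9, -224.6,   37.7]), array([ 0.001,  0.492, -0.   ]))
```

Request:
{"fn": "play_rows", "kwargs": {
  "deltas": [
    [45,[-5,-25,2],[0,0.06,0]],
    [45,[-14,-65,8],[0,0.16,0]],
    [45,[-25,-105,16],[0,0.26,0]],
    [45,[-38,-145,25],[0,0.36,0]],
    [45,[-48,-180,33],[0,0.45,0]],
    [45,[-54,-210,37],[0,0.492,0]],
    [45,[-55,-225,38],[0,0.492,0]],
    [45,[-55,-225,38],[0,0.492,0]]
  ]
}}

```text
clock: 6.18
tcp_pos: [0.5514, -0.1484, 0.2588]
orientation: [-0.354, -3.119, 0.0]
contact_force: [-0.3, 0.3, -4.8]
grip_width: 0.0477
```

```bash
python3 - <<'E'
from h import *
o=r.get_obs();print(o["joints"].round(3),o["tcp_pos"],o["contact_force"],delta(o["tcp_pos"],rot(0))[1])
im,d,c=grab("wrist"); cv2.imwrite("pics/w3.png",im[:,:,::-1]); np.savez("w3.npz",im=im,d=d,C=c[2],K=c[0],D=c[1])
ims,ds,cs=grab("side"); cv2.imwrite("pics/s3.png",cv2.resize(ims[140:340,200:480,::-1],None,fx=2.5,fy=2.5)); np.savez("s3.npz",im=ims,d=ds,C=cs[2],K=cs[0],D=cs[1])
E
```

```text
[-0.532  0.38   0.896  1.819 -0.329  1.104  1.826] [ 0.55136196 -0.14835935  0.25877069] [-0.28625708  0.29613846 -4.79795697] [-0.    -0.002 -0.003]
```

View pics/s3.png

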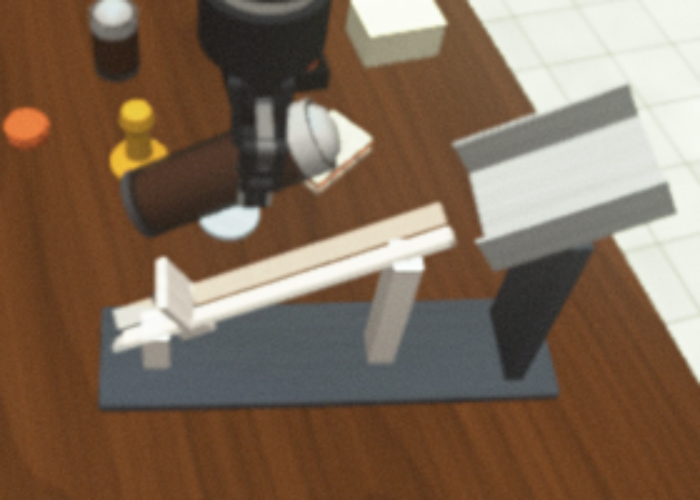

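View pics/w3.png

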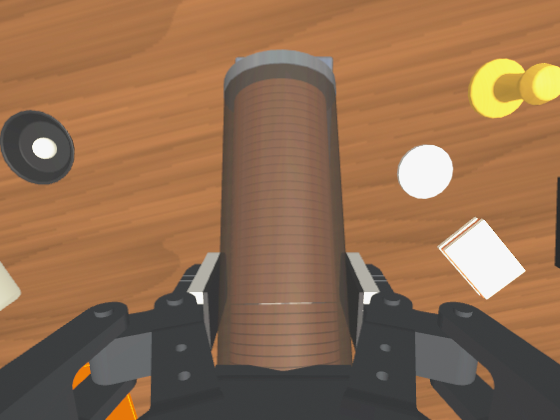

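```bash
cat > cyl.py <<'E'
from h import *
from scipy.optimize import least_squares
def stand(P):
    Q=P-O; s=Q@EX;t=Q@EY;h=P[:,2]-.12
    return np.c_[s*.8660254+h*.5,t,-s*.5+h*.8660254]
def run(f,seed):
    """fit cylinder r=25 to depth points; all in channel coordinates"""
    if isinstance(f,str): z=np.load(f); d=z["d"]; c=(z["K"],z["D"],z["C"])
    else: d,c=f
    g=np.stack(np.meshgrid(np.arange(560),np.arange(420)),-1).reshape(-1,2)
    S=stand(pts(d,c,g)); S=S[d.ravel()>0]
    rel=S-seed; k=(rel[:,0]>-.092)&(rel[:,0]<.045)&(np.abs(np.hypot(rel[:,1],rel[:,2])-.025)<.012)&((rel[:,0]<-.03)|(rel[:,0]>.03))
    S=S[k]; x=S[:,0]-seed[0]
    fun=lambda p: np.hypot(S[:,1]-p[0]-p[1]*x,S[:,2]-p[2]-p[3]*x)-.025
    q=least_squares(fun,[seed[1],0,seed[2],0],loss="soft_l1",f_scale=.002).x
    # foot: lowest x with points near surface
    print(len(S),"t %.4f slope_t %.3f  z %.4f slope_z %.3f"%tuple(q),"rms",np.sqrt(np.mean(fun(q)**2)).round(4),"foot x",np.percentile(S[:,0],[.3,1,3]).round(4), "seed",seed)
    return q
E
python3 - <<'E'
from cyl import *
o=r.get_obs(); gp=stand((o["tcp_pos"]-.0187*rot(0)[:,2])[None])[0]
for f in("w3.npz","s3.npz"): run(f,gp)
E
```

```text
16717 t -0.0019 slope_t 0.016  z 0.1418 slope_z -0.008 rms 0.0005 foot x [-0.0283 -0.0276 -0.0263] seed [0.06185118 0.00120406 0.14664003]
1192 t -0.0002 slope_t 0.015  z 0.1441 slope_z -0.001 rms 0.0008 foot x [-0.0293 -0.0285 -0.0268] seed [0.06185118 0.00120406 0.14664003]
```

```bash
python3 - <<'E'
from cyl import *
o=r.get_obs(); gp=stand((o["tcp_pos"]-.0187*rot(0)[:,2])[None])[0]
im,d,c=grab("top"); run((d,c),gp)
for n in("top","side"):
    S=stand(np.load(n+"_ch.npy")[:,:3]); k=(abs(S[:,1])<.03)&(S[:,2]>.005)&(S[:,2]<.013)
    for a in(-.14,-.05,0,.05,.1,.13):
        q=k&(abs(S[:,0]-a)<.01); t=S[q,1]; print(n,a,"flank mid",(np.median(t[t>0.004])+np.median(t[t<-.004]))/2)
E
```

```text
return _methods._mean(a, axis=axis, dtype=dtype,
  ret = ret.dtype.type(ret / rcount)
Traceback (most recent call last):
  File "cyl.py", line 17, in run
    print(len(S),"t %.4f slope_t %.3f  z %.4f slope_z %.3f"%tuple(q),"rms",np.sqrt(np.mean(fun(q)**2)).round(4),"foot x",np.percentile(S[:,0],[.3,1,3]).round(4), "seed",seed)
                                                                                                                         ~~~~~~~~~~~~~^^^^^^^^^^^^^^^^^
IndexError: index -1 is out of bounds for axis 0 with size 0
```

```bash
python3 - <<'E'
from cyl import *
for n in("top","side"):
    S=stand(np.load(n+"_ch.npy")[:,:3]); k=(abs(S[:,1])<.03)&(S[:,2]>-.013)&(S[:,2]<.013)
    for a in(-.14,-.12,-.04,0,.03,.1,.13):
        q=k&(abs(S[:,0]-a)<.012); t=S[q,1]; print(n,a,"edge mid",np.percentile(t,[3,97]).mean().round(4),"z top",np.percentile(S[q,2],95).round(4))
E
```

```text
top -0.14 edge mid 0.0021 z top 0.0091
top -0.12 edge mid 0.0025 z top 0.0084
top -0.04 edge mid 0.0024 z top 0.0087
top 0 edge mid 0.0026 z top 0.0093
top 0.03 edge mid 0.0023 z top 0.0083
top 0.1 edge mid 0.0021 z top 0.0086
top 0.13 edge mid 0.0024 z top 0.0088
side -0.14 edge mid -0.0028 z top 0.0093
side -0.12 edge mid -0.0026 z top 0.0091
side -0.04 edge mid -0.002 z top 0.0095
side 0 edge mid -0.0023 z top 0.0094
side 0.03 edge mid -0.0021 z top 0.0097
side 0.1 edge mid -0.0023 z top 0.009
side 0.13 edge mid -0.0025 z top 0.0087
```

Request:
{"fn": "play_rows", "kwargs": {
  "deltas": [
    [45,[-4,0,15],[0,0,0.005]],
    [45,[-9,0,35],[0,0,0.01]],
    [45,[-14,0,55],[0,0,0.015]],
    [45,[-19,0,75],[0,0,0.015]],
    [45,[-22,0,88],[0,0,0.015]],
    [45,[-23.5,0,95],[0,0,0.015]],
    [45,[-23.5,0,95],[0,0,0.015]]
  ]
}}

```text
clock: 7.2
tcp_pos: [0.5754, -0.1505, 0.1641]
orientation: [-0.37, -3.119, -0.003]
contact_force: [-0.5, 0.6, -5.3]
grip_width: 0.0478
```

```bash
python3 - <<'E'
from cyl import *
o=r.get_obs();print(o["tcp_pos"],o["contact_force"]); gp=stand((o["tcp_pos"]-.0187*rot(0)[:,2])[None])[0]
im,d,c=grab("wrist"); cv2.imwrite("pics/w4.png",im[:,:,::-1]); run((d,c),gp)
g=np.stack(np.meshgrid(np.arange(560),np.arange(420)),-1).reshape(-1,2)
S=stand(pts(d,c,g)); k=(d.ravel()>0)&(S[:,0]<-.058)&(abs(S[:,1])<.04)&(abs(S[:,2])<.06)
Q=S[k];G=g[k]
for a in np.arange(-.15,-.058,.01):
    q=(Q[:,0]>=a)&(Q[:,0]<a+.01)
    if q.sum()>3: print(a.round(3),q.sum(),"t",np.percentile(Q[q,1],[2,50,98]).round(4),"z",np.percentile(Q[q,2],[5,50,95]).round(4))
ims,ds,cs=grab("side"); run((ds,cs),gp)
E
```

```text
[ 0.57541117 -0.15048848  0.16411849] [-0.54418041  0.5751493  -5.29568539]
16581 t 0.0013 slope_t 0.006  z 0.0479 slope_z -0.007 rms 0.0005 foot x [-0.055  -0.0543 -0.053 ] seed [0.03472936 0.00173634 0.05248554]
-0.15 501 t [-0.0392  0.0245  0.0396] z [-0.043  -0.0398  0.0032]
-0.14 851 t [-0.02   -0.0001  0.0378] z [-0.0095  0.0032  0.0072]
-0.13 806 t [-0.02   -0.0008  0.0182] z [-0.0087  0.0035  0.0074]
-0.12 655 t [-0.0205 -0.0039  0.0186] z [-0.0003  0.0043  0.0074]
-0.11 98 t [-0.0209 -0.0147  0.019 ] z [0.0045 0.0065 0.0078]
-0.08 140 t [-0.0237 -0.0182  0.0218] z [0.0464 0.0474 0.0481]
-0.07 45 t [-0.0237 -0.0225  0.0216] z [0.046  0.0474 0.0484]
945 t 0.0012 slope_t 0.004  z 0.0503 slope_z -0.004 rms 0.001 foot x [-0.0558 -0.0553 -0.0537] seed [0.03472936 0.00173634 0.05248554]
```

View pics/w4.png

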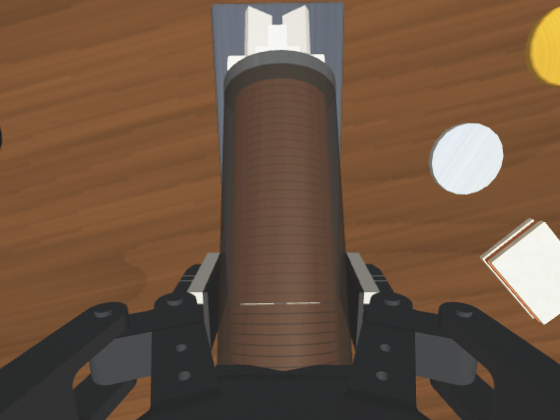

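Wrist view: foot at (280,70) aligned with the channel and stop plate (ends ~(232,62)/(322,62)), plate slightly left of the tube centre by ~2 mm. Correct and lower square to the slope.

Request:
{"fn": "play_rows", "kwargs": {
  "deltas": [
    [45,[0,-2.3,0],[0,-0.005,0.005]],
    [45,[-2.5,-2.3,4],[0,-0.005,0.005]],
    [45,[-5,-2.3,8.5],[0,-0.005,0.005]],
    [45,[-7,-2.3,12.5],[0,-0.005,0.005]],
    [45,[-8.5,-2.3,15],[0,-0.005,0.005]],
    [45,[-9,-2.3,16],[0,-0.005,0.005]],
    [45,[-9,-2.3,16],[0,-0.005,0.005]]
  ]
}}

```text
clock: 8.18
tcp_pos: [0.584, -0.155, 0.1489]
orientation: [0.378, 3.114, 0.002]
contact_force: [0.0, -0.3, -5.2]
grip_width: 0.0479
```

```bash
python3 - <<'E'
from cyl import *
o=r.get_obs();print(o["tcp_pos"],o["contact_force"],o["moment"]); gp=stand((o["tcp_pos"]-.0187*rot(0)[:,2])[None])[0]
im,d,c=grab("wrist");run((d,c),gp)
ims,ds,cs=grab("side"); run((ds,cs),gp)
E
```

```text
[ 0.58396299 -0.15497773  0.14891007] [ 0.01179885 -0.25687218 -5.20206269] [-0.03730772 -0.0297407  -0.03499187]
16656 t -0.0012 slope_t 0.002  z 0.0301 slope_z -0.000 rms 0.0005 foot x [-0.0547 -0.054  -0.0526] seed [ 0.03520854 -0.00074671  0.03464771]
1057 t -0.0020 slope_t -0.001  z 0.0315 slope_z -0.001 rms 0.002 foot x [-0.0566 -0.0557 -0.0537] seed [ 0.03520854 -0.00074671  0.03464771]
```

Request:
{"fn": "play_rows", "kwargs": {
  "deltas": [
    [45,[-0.5,0,0.9],[0,0,0]],
    [45,[-0.8,0,1.4],[0,0,0]],
    [45,[-0.8,0,1.4],[0,0,0]]
  ]
}}

```text
clock: 8.65
tcp_pos: [0.5848, -0.1551, 0.1476]
orientation: [0.378, 3.114, 0.002]
contact_force: [-0.5, -0.5, -4.5]
grip_width: 0.0479
```

Request:
{"fn": "play_rows", "kwargs": {
  "deltas": [
    [45,[-0.3,0,0.5],[0,0,0]],
    [45,[-0.4,0,0.7],[0,0,0]],
    [45,[-0.4,0,0.7],[0,0,0]]
  ]
}}

```text
clock: 9.02
tcp_pos: [0.5851, -0.1552, 0.1469]
orientation: [0.378, 3.114, 0.002]
contact_force: [-0.4, 0.4, -5.3]
grip_width: 0.0481
```

Request:
{"fn": "play_rows", "kwargs": {
  "deltas": [
    [45,[-0.3,0,0.5],[0,0,0]],
    [45,[-0.4,0,0.7],[0,0,0]],
    [45,[-0.4,0,0.7],[0,0,0]]
  ]
}}

```text
clock: 9.4
tcp_pos: [0.5855, -0.1553, 0.1462]
orientation: [0.378, 3.114, 0.002]
contact_force: [0.4, 0.3, -4.2]
grip_width: 0.0477
```

Request:
{"fn": "play_rows", "kwargs": {
  "deltas": [
    [45,[-0.3,0,0.5],[0,0,0]],
    [45,[-0.4,0,0.7],[0,0,0]],
    [45,[-0.4,0,0.7],[0,0,0]]
  ]
}}

```text
clock: 9.78
tcp_pos: [0.5859, -0.1554, 0.1455]
orientation: [0.378, 3.114, 0.002]
contact_force: [-0.5, 0.3, -4.4]
grip_width: 0.0477
```

Request:
{"fn": "play_rows", "kwargs": {
  "deltas": [
    [45,[-0.3,0,0.5],[0,0,0]],
    [45,[-0.4,0,0.7],[0,0,0]],
    [45,[-0.4,0,0.7],[0,0,0]]
  ]
}}

```text
clock: 10.15
tcp_pos: [0.586, -0.1554, 0.1454]
orientation: [0.378, 3.114, 0.004]
contact_force: [-4.8, 2.8, 4.7]
grip_width: 0.0481
```

Request:
{"fn": "play_rows", "kwargs": {
  "deltas": [
    [45,[-0.3,0,0.5],[0,0,0]],
    [45,[-0.4,0,0.7],[0,0,0]],
    [45,[-0.4,0,0.7],[0,0,0]]
  ]
}}

```text
clock: 10.52
tcp_pos: [0.586, -0.1554, 0.1454]
orientation: [0.378, 3.115, 0.005]
contact_force: [-6.1, 3.0, 7.2]
grip_width: 0.048
```

Request:
{"fn": "play_rows", "kwargs": {
  "deltas": [
    [45,[0.3,0,-0.6],[0,0,0]],
    [45,[2,0,0.4],[0,0,0]],
    [45,[3.8,0,1.4],[0,0,0]],
    [45,[5.5,0,2.4],[0,0,0]],
    [45,[7.2,0,3.4],[0,0,0]],
    [45,[7.2,0,3.4],[0,0,0]]
  ]
}}

```text
clock: 11.28
tcp_pos: [0.5788, -0.1536, 0.1418]
orientation: [0.378, 3.115, 0.005]
contact_force: [-0.1, 0.4, -4.8]
grip_width: 0.0477
```

```bash
python3 - <<'E'
from cyl import *
o=r.get_obs();print(o["tcp_pos"],o["contact_force"],o["moment"]); gp=stand((o["tcp_pos"]-.0187*rot(0)[:,2])[None])[0]
im,d,c=grab("wrist");run((d,c),gp)
ims,ds,cs=grab("side"); run((ds,cs),gp); cv2.imwrite("pics/s5.png",cv2.resize(ims[200:320,230:420,::-1],None,fx=4,fy=4,interpolation=cv2.INTER_CUBIC))
E
```

```text
[ 0.57881076 -0.15356959  0.14183631] [-0.0937586   0.41122669 -4.84706927] [-0.00719779 -0.04872287 -0.00105594]
16634 t -0.0010 slope_t 0.002  z 0.0266 slope_z -0.002 rms 0.0005 foot x [-0.0629 -0.0623 -0.0608] seed [ 0.02705041 -0.00051503  0.03118974]
1006 t -0.0015 slope_t -0.001  z 0.0283 slope_z 0.000 rms 0.0014 foot x [-0.064  -0.0634 -0.0618] seed [ 0.02705041 -0.00051503  0.03118974]
```

View pics/s5.png

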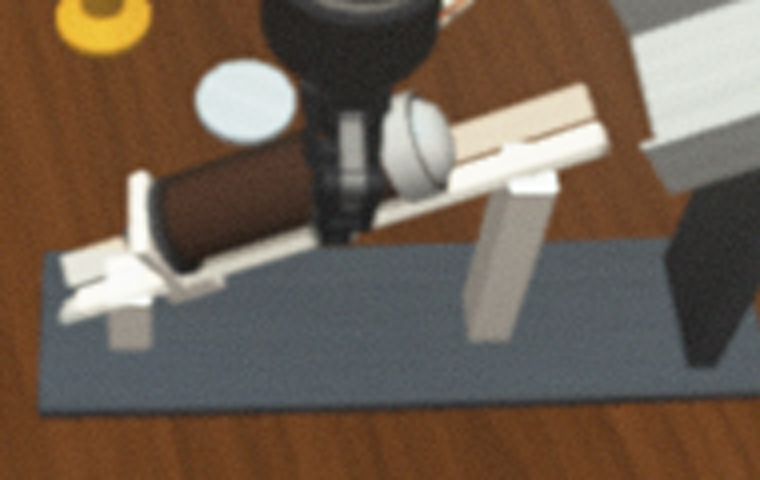

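The tube is just over the groove with its foot (~(160,225) in the crop) a few mm short of the plate. Feel for it in small steps.

Request:
{"fn": "play_rows", "kwargs": {
  "deltas": [
    [45,[0.9,0,0.5],[0,0,0]],
    [45,[1.7,0,1.0],[0,0,0]],
    [45,[1.7,0,1.0],[0,0,0]]
  ]
}}

```text
clock: 11.75
tcp_pos: [0.5773, -0.1532, 0.1409]
orientation: [0.378, 3.115, 0.005]
contact_force: [-0.8, 0.5, -4.6]
grip_width: 0.0481
```

Request:
{"fn": "play_rows", "kwargs": {
  "deltas": [
    [45,[0.3,0,0.2],[0,0,0]],
    [45,[0.5,0,0.3],[0,0,0]],
    [45,[0.5,0,0.3],[0,0,0]]
  ]
}}

```text
clock: 12.12
tcp_pos: [0.5769, -0.1531, 0.1406]
orientation: [0.378, 3.115, 0.005]
contact_force: [-0.4, -0.8, -4.3]
grip_width: 0.0479
```

Request:
{"fn": "play_rows", "kwargs": {
  "deltas": [
    [45,[0.3,0,0.2],[0,0,0]],
    [45,[0.5,0,0.3],[0,0,0]],
    [45,[0.5,0,0.3],[0,0,0]]
  ]
}}

```text
clock: 12.5
tcp_pos: [0.5767, -0.1531, 0.1405]
orientation: [0.378, 3.114, 0.005]
contact_force: [1.2, -0.4, -4.0]
grip_width: 0.0481
```

Request:
{"fn": "play_rows", "kwargs": {
  "deltas": [
    [45,[0.3,0,0.15],[0,0,0]],
    [45,[0.3,0,0.15],[0,0,0]]
  ]
}}

```text
clock: 12.75
tcp_pos: [0.5767, -0.153, 0.1405]
orientation: [0.377, 3.114, 0.005]
contact_force: [1.9, -0.3, -4.0]
grip_width: 0.0481
```

Request:
{"fn": "play_rows", "kwargs": {
  "deltas": [
    [45,[-0.2,0,0.35],[0,0,0]],
    [45,[-0.3,0,0.5],[0,0,0]],
    [45,[-0.3,0,0.5],[0,0,0]]
  ]
}}

```text
clock: 13.12
tcp_pos: [0.577, -0.1531, 0.14]
orientation: [0.377, 3.114, 0.005]
contact_force: [2.0, -0.6, -3.1]
grip_width: 0.0481
```

Request:
{"fn": "play_rows", "kwargs": {
  "deltas": [
    [45,[-0.2,0,0.3],[0,0,0]],
    [45,[-0.2,0,0.3],[0,0,0]],
    [45,[-0.2,0,0.3],[0,0,0]]
  ]
}}

```text
clock: 13.5
tcp_pos: [0.577, -0.1531, 0.14]
orientation: [0.378, 3.114, 0.005]
contact_force: [-2.0, 0.3, 2.6]
grip_width: 0.0481
```

Request:
{"fn": "play_rows", "kwargs": {
  "deltas": [
    [50,[0,0,0],[0,0,0]],
    [54,[0,0,0],[0,0,0]],
    [60,[0,0,0],[0,0,0]],
    [70,[0,0,0],[0,0,0]],
    [85,[0,0,0],[0,0,0]],
    [85,[0,0,0],[0,0,0]],
    [85,[0,0,0],[0,0,0]]
  ],
  "squeeze": 20
}}

```text
clock: 14.38
tcp_pos: [0.577, -0.1532, 0.14]
orientation: [0.378, 3.114, 0.005]
contact_force: [0.6, 0.4, -0.5]
grip_width: 0.0852
```

```bash
python3 - <<'E'
from cyl import *
o=r.get_obs();print(o["tcp_pos"],o["contact_force"],o["moment"]); gp=stand((o["tcp_pos"]-.0187*rot(0)[:,2])[None])[0]
im,d,c=grab("wrist");run((d,c),gp)
ims,ds,cs=grab("side"); run((ds,cs),gp)
E
```

```text
[ 0.57703848 -0.15316143  0.13997664] [ 0.55829359  0.40809318 -0.5028782 ] [-0.02927406  0.01226744 -0.04715916]
17191 t -0.0007 slope_t 0.002  z 0.0257 slope_z -0.007 rms 0.0007 foot x [-0.0671 -0.0665 -0.0656] seed [ 0.02454556 -0.00050966  0.03048855]
1007 t -0.0011 slope_t -0.000  z 0.0274 slope_z -0.003 rms 0.0014 foot x [-0.067  -0.0668 -0.0656] seed [ 0.02454556 -0.00050966  0.03048855]
```

Request:
{"fn": "play_rows", "kwargs": {
  "deltas": [
    [85,[0,0,-6],[0,0,0]],
    [85,[0,0,-18],[0,0,0]],
    [85,[0,0,-35],[0,0,0]],
    [85,[5,0,-60],[0,0,0]],
    [85,[20,0,-95],[0,0,0]],
    [85,[40,0,-130],[0,0,0]],
    [85,[60,0,-150],[0,0,0]],
    [85,[60,0,-150],[0,0,0]]
  ]
}}

```text
clock: 15.48
tcp_pos: [0.5181, -0.1397, 0.292]
orientation: [0.378, 3.11, 0.009]
contact_force: [0.5, -0.3, 0.3]
grip_width: 0.085
```

```bash
python3 - <<'E'
from cyl import *
o=r.get_obs();print(o["tcp_pos"],o["contact_force"])
ims,ds,cs=grab("side"); run((ds,cs),np.array([.0245,-.001,.0289])); cv2.imwrite("pics/s6.png",cv2.resize(ims[80:320,190:480,::-1],None,fx=2.6,fy=2.4,interpolation=cv2.INTER_CUBIC))
g=np.stack(np.meshgrid(np.arange(560),np.arange(420)),-1).reshape(-1,2)
S=stand(pts(ds,cs,g)); q=(S[:,2]>.044)&(S[:,2]<.056)&(abs(S[:,1])<.03)&(S[:,0]<-.05)&(S[:,0]>-.12); print("plate top x now",np.percentile(S[q,0],[2,50,98]),q.sum())
S=stand(np.load("side_ch.npy")[:,:3]); q=(S[:,2]>.044)&(S[:,2]<.056)&(abs(S[:,1])<.03)&(S[:,0]<-.05)&(S[:,0]>-.12); print("before",np.percentile(S[q,0],[2,50,98]),q.sum())
E
```

```text
[ 0.51807908 -0.13965264  0.29201753] [ 0.48093607 -0.29147145  0.32870315]
1060 t -0.0011 slope_t 0.001  z 0.0277 slope_z -0.001 rms 0.0014 foot x [-0.0673 -0.0668 -0.0652] seed [ 0.0245 -0.001   0.0289]
plate top x now [-0.07497988 -0.06328853 -0.05030882] 205
before [-0.07535338 -0.06993734 -0.06656584] 105
```

View pics/s6.png

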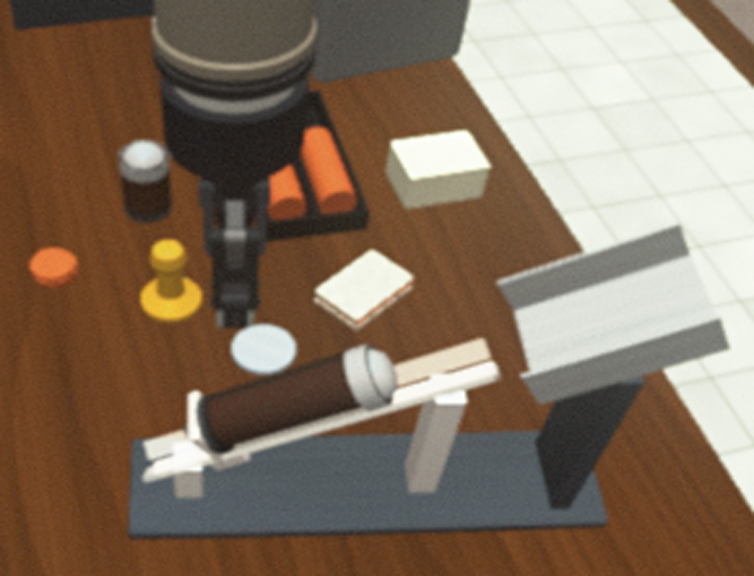

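```bash
python3 - <<'E'
from cyl import *
im,d,c=grab("wrist")
P=lambda x,t,z: O+EX*(x*.866-z*.5)+EY*t+np.array([0,0,.12+x*.5+z*.866])
uv=proj(c,[P(-.0675,0,.05)])[0]; print(uv)
x,y=np.clip(uv.astype(int),[80,60],[479,359]); cv2.imwrite("pics/w6.png",cv2.resize(im[y-60:y+60,x-80:x+80,::-1],None,fx=5,fy=5,interpolation=cv2.INTER_CUBIC))
E
```

```text
[281.18562916 154.35954453]
```

View pics/w6.png

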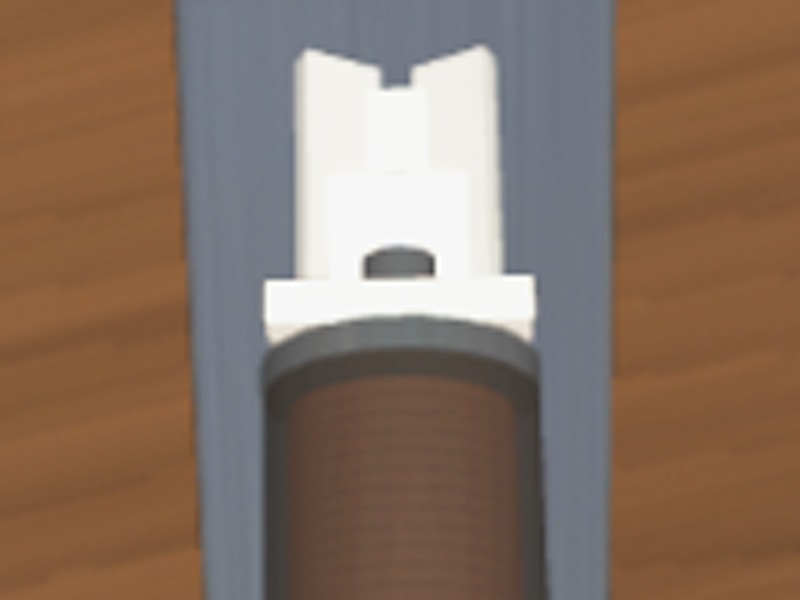

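The foot's upper rim (~(405,318)) overlaps the plate's top edge with no visible gap, and the tube is centred in the channel.

```bash
python3 -c "
from bench import r
print(r.hand_in(), r.get_obs()['clock'])"
```

```text
the job is handed in; nothing more can be done
the job is handed in; nothing more can be done
```

I laid the tall chip tube in the sloped channel with its cap uphill and its foot against the stop plate, let go, backed the gripper off, and handed in at about 15.5 s.

**Placing:** I lowered the tube until it touched the groove, with a peak force of about 14 N. I then eased it downhill until the foot met the plate at about 2 N, well under the 14 N at which the clamp slips, and pressed it lightly into the groove before opening the fingers.

**Last checks:**
- **Tube:** it lies parallel to the groove to about 0.1°. Its axis measured 27.7 mm above the bottom line (28.9 mm expected), and its foot was about 0.2 mm from where I measured the plate's face. Both differences are within the camera calibration error.
- **Stop plate:** the downhill edge of its top is within 0.4 mm of where it was before. The median and uphill figures of that measurement disagreed, probably because the tube's own points fell inside the sampled region.
- **Contact:** the close wrist view shows no gap between foot and plate, but it looks from above, so it cannot rule out a very small gap hidden behind the foot's rim.
- **Other objects:** those visible in the last side picture look undisturbed. I did not measure them again, and the ball dish was outside that crop.

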